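Hold the disc case's lid at its balance point for a stay repair

ROBOT

A 6-joint arm with a two-finger parallel gripper is mounted at the origin on the work surface. World frame = base frame: x ahead of the robot, y to its left, z up, the work surface at z = 0. Lengths are in m, angles in rad, forces in N, time in s.
With the tool pointing down it reaches from about 0.35 to 0.85 m from the base axis. Payload 8.1 kg.
Tool frame: the origin (TCP) lies at the very end of the fingers, on their centre line; the grasp point (between the pads) lies 19 mm behind it (robot.pinch_z is the distance from the TCP to the grasp point, in m); y points along the fingers, x is the direction in which the jaws open and shut, and the axes are right-handed (so a half turn about y gives the same grasp; the last joint's range is limited). The gripper opens to 93 mm and grips with 3 to 60 N. Pads are 15 mm wide; open, the fingers measure 128 mm over their backs; the gripper's body (75 mm by 188 mm) begins 65 mm behind the grasp point.
Start: joints at [-1.223, 0.13, 1.488, -0, 1.523, -0.085], TCP at [0.252, -0.545, 0.219] pointing down, gripper open.
Joint ranges: [-2.96, 2.96], [-0.89, 2.26], [0.02, 2.5], [-1.34, 4.48], [0, 2.73], [-2.66, 2.66]. Speed limits (rad/s): [2.39, 2.39, 2.79, 3.14, 3.14, 3.14].

INTERFACE

Orientations are given as a rotation vector (axis times angle).
In Python, from plant import robot gives the robot as it stands.
- The arm moves only by the shell command python3 -m inch 'ROWS' [FORCE]. ROWS is JSON, a list of rows, each a list of 5 numbers: the closure, from -1 (fully open) to 1 (shut), then the shift along the world's x, y, z in m, then the turn about the world's z in rad. A call has 1 to 8 rows; each row is the pose to reach, as a shift and turn from the pose measured when the call began; what a row does not reach only later rows make up. A row lasts 1/8 s, in which the tool goes at most 62.5 mm and 10.7 degrees, less where a joint would pass 70% of its speed; a pose out of reach is approached as far as the arm can. A call with a gripper value outside its range is refused whole. The fingers move at their own pace and stop on an object; FORCE is the grip in N (left out, the last holds). Time passes only in rows, so rows that repeat a pose let the fingers close. It gives the time, the measured TCP pose, the force and the opening at its end, in the units of the state.
- robot.read_state(): the state, without advancing time (a new reading comes with each control period).
- robot.read_camera(name): name is "scene" or "side" or "wrist"; returns a dict with "color" (384x512x3 uint8, red, green, blue), "mtx" (3x3 intrinsics, pixels), "R" (3x3) and "t" (3): a world point X has camera coordinates R X + t; the wrist camera has in their place "hand_eye" (4x4, takes a point from camera to tool coordinates, whose origin is the TCP and whose axes are the tool frame's). Camera axes: x right, y down, z forward; pixel columns grow to the right and rows downward; lengths in m; the calibration is good to about 2 mm. A picture is of the moment at which its call begins: read the wrist's pose just before it. There is no depth.
- robot.close_job(): hands the job in, once; it reports no verdict.
The state is a dict: "t": time; "q": joint angles; "dq": joint speeds; "joint_torque": joint torques, N m; "tool_pos": TCP position; "orientation": TCP orientation; "force": force on the tool from outside, world axes, zero at the start; "wrist_torque": the same for the moment, N m; "opening": finger opening in m.
Only numpy, scipy, OpenCV 4.12 (cv2) and the standard library are available. Lean on these libraries where they do the work, as an engineer would, in place of code of your own. Each camera call takes 0.05 s, during which the arm holds its last target. There are 200 camera calls.

TASK

The stay has come off this disc carry case and I want to screw it back on with no weight on the lid. First put the two lids that are lying on top of the case back on the parts pots they fit, each seated flat, so the case is clear; then take the case lid by its pull handle, swing it up to the point where it balances over its hinges, and hold it still there, never letting it drop shut or fall open past the balance. Finish with the gripper still holding the handle (do not let go), and leave the other things on the table where they are.

Things in the scene. Friction and masses are not known exactly. Their poses are not given: they have to be found in the camera images.
- lid_angle (a joint): Lid hinge: 0 = shut, grows as the front edge rises, stop at 1.95 rad. It runs free, no stay: the lid falls shut from below and falls open from above its balance point at 1.240 rad (71 degrees, short of upright because the lid is a deep tray), where lid_com is straight above the hinge. Lid about 0.55 to 0.85 kg: 3 to 4 N at the handle to start it up, almost none at the balance.
- case: Disc carry case, fixed: black panels, aluminium edges, steel ball corners; 180 (x, front to back) by 360 (y) by 155 mm high with the lid shut (base 105, lid 50). Origin at the centre of its underside; its own -x is the front, with the pull handle, towards the robot; yaw up to about 0.2 rad. Hinges along the rear edge. Its two latches are undone.
- lid_hinge (a point): Middle of the lid's hinge line, 105 mm above the table, 90 mm behind the case's centre (rear edge of the case). The hinge line runs along the case's y. The point's axes turn with the lid and equal the case's when shut.
- lid_bar (a point): Centre of the handle's round steel bar: 12 mm thick, 100 mm long along the case's y, its axis 50 mm in front of the lid's front wall. Lid shut: 230 mm in front of and 25 mm above the hinge line (130 mm over the table); at the balance 51 mm in front and 226 mm above. Can be pinched from above, fingers closing along the case's x; the bar can turn between the fingers.
- lid_com (a point): Centre of mass of the case lid (inside it, not visible): with the lid shut 103 mm in front of and 35 mm above the hinge line; it turns with the lid.
- case_lid: The case lid with its pull handle: a tray 180 by 360 by 50 mm deep, open side down, walls 6 mm. Origin on the hinge line (the same point as lid_hinge); axes as the case's when shut: -x to the front, z up. The pull handle is midway along the front wall: the bar and a leg at each end of it, 44 mm free between bar and wall.
- big_lid: Lid of the big pot, plain grey plastic, 70 g: disc 88 mm across, 4 mm thick; below it a tapered plug 8 mm deep, 64 mm across at the top, 56 mm below; on top a round knob 18 mm across, 22 mm high (top 34 mm above the origin). Origin at the centre of the plug's underside, z up. Starts plug down on the shut case lid, 155 mm above the table, towards one end of it.
- small_lid: Lid of the small pot, same grey and same knob: disc 66 mm across and 4 mm thick, tapered plug 8 mm deep, 42 mm across at the top, 34 mm below, knob 18 mm across and 22 mm high (top 34 mm above the origin). Origin at the centre of the plug's underside, z up. Starts on the case lid, towards its other end.
- big_pot: Open round grey plastic pot with screws in it, 80 mm across, 60 mm high, mouth 74 mm, 0.35 kg, standing loose on the table to the robot's right. Origin at the centre of its underside. With its lid home the lid's origin is 52 mm above it.
- small_pot: Open round grey plastic pot, 58 mm across, 60 mm high, mouth 52 mm, 0.25 kg, loose on the table near the big one; the two may change places. Origin at the centre of its underside. With its lid home the lid's origin is 52 mm above it.
- remote: Bystander: grey remote control, 150 by 45 by 18 mm, in front of the robot. Origin at the centre of its underside. Leave alone.
- stay: Bystander: the steel lid stay (two flat links, about 140 mm long, 10 mm high), lying in front of the case. Origin at its right-hand end (the bracket). Leave alone.
- screwdriver: Bystander: screwdriver, 190 mm, lying to the right of the pots. Origin midway along. Leave alone.
- jewel_cases: Bystander: two disc boxes, one on the other, 140 by 130 by 22 mm, a bare disc on top, to the left of the case. Origin at the centre underneath. Leave alone.
- mug: Bystander: white mug, 80 mm across and 90 mm high, to the left in front of the case. Origin at the centre of its base. Leave alone.
- usb_stick: Bystander: black memory stick, 57 by 18 by 9 mm, between the pots and the case. Origin at the centre of the underside of its black part. Leave alone.
Mind the look-alikes: they are no part of the job. Leave any red look-alike of the small_lid alone.

How it is judged:
On the way, in this order (a step that is already met when the one before it is completed fails the run):
1. both pot lids seated on the pots they fit while the case lid is still down (horizontal distance between big_lid and big_pot below 0.007 m and z of big_lid in the frame of big_pot between 0.049 and 0.0545 m and angle between each of big_lid, big_pot, small_lid, small_pot's own z axis and vertical below 0.07 rad and horizontal distance between small_lid and small_pot below 0.007 m and z of small_lid in the frame of small_pot between 0.049 and 0.0545 m and value of joint lid_angle below 0.1 rad), for 0.2 s.
2. the case lid brought to its balance point and held still there by the handle (value of joint lid_angle between 1.17 and 1.31 rad and velocity of joint lid_angle between -0.05 and 0.05 rad/s and contact force between the fingers and case_lid above 1 N and distance between the grasp point and lid_bar below 0.065 m), for 0.3 s.
At the end, for the whole second after the job is handed in: Each pot lid on its own upright pot: centred within 7 mm, down within 3 mm, level within 4 degrees. Case lid still (under 0.05 rad/s) within 0.07 rad of its balance, 1.240 rad, the fingers pressing on it with over 1 N, grasp within 65 mm of the middle of the bar (all of step 2 and horizontal distance between big_lid and big_pot below 0.007 m and z of big_lid in the frame of big_pot between 0.049 and 0.0545 m and angle between each of big_lid, big_pot, small_lid, small_pot's own z axis and vertical below 0.07 rad and horizontal distance between small_lid and small_pot below 0.007 m and z of small_lid in the frame of small_pot between 0.049 and 0.0545 m); the arm keeps its last pose, push and grip.
It fails at once if the case lid falls open past its balance point (more than 1.6 rad) (value of joint lid_angle above 1.6 rad).
It fails at once if the case lid drops (falls faster than 2 rad/s while open by more than 0.15 rad) (velocity of joint lid_angle below -2 rad/s and value of joint lid_angle above 0.15 rad).
It fails at once if a bystander is moved more than 30 mm (distance of any of remote, stay, screwdriver, jewel_cases, mug, usb_stick from where it was at the start of the episode above 0.03 m).
It also fails if it takes over 69 s, if anything falls off the work surface, if the arm or the gripper's body presses on something with over 40 N, if the wrist force passes 120 N, or if a joint passes its speed limit or range.

## Working session

There is one attempt and no reset: what is moved stays moved. The work goes in short steps, Python scripts to look and compute and a shell command to move; the robot and the scene stay as the last step left them, time stands still between calls to the robot, and variables do not carry over. Pictures are saved under pics/ and viewed, about 8 in all and at most 12, crops included, and the job is handed in when it is done.

```bash
mkdir -p pics; ls; python3 - <<'E'
from plant import robot
import cv2,numpy as np
s=robot.read_state();print({k:np.round(v,3).tolist() for k,v in s.items()})
for n in("scene","side"):
    c=robot.read_camera(n);cv2.imwrite(f"pics/{n}0.png",c["color"][:,:,::-1]);np.savez(f"{n}.npz",**c)
    R,t=c["R"],c["t"];print(n,np.round(-R.T@t,3),np.round(R[2],2),c["mtx"][0,0])
E
```

```text
pics
{'t': 0.0, 'q': [-1.223, 0.131, 1.489, -0.0, 1.523, -0.085], 'dq': [-0.002, -0.001, -0.0, 0.001, -0.0, 0.001], 'joint_torque': [-0.0, -55.986, -49.175, 0.077, 0.036, -0.0], 'tool_pos': [0.251, -0.544, 0.218], 'orientation': [-1.382, 0.886, -0.883], 'force': [-0.011, -0.048, 0.755], 'wrist_torque': [0.007, -0.058, -0.064], 'opening': 0.093}
scene [ 1.217 -1.105  0.994] [-0.44  0.71 -0.55] 480.95700118280814
side [0.166 1.025 0.913] [ 0.27 -0.76 -0.6 ] 474.5008315239083
```

View pics/scene0.png

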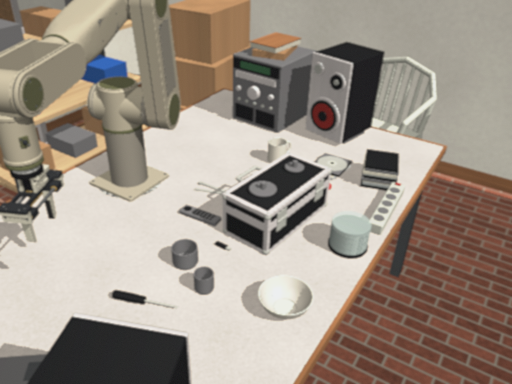

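View pics/side0.png

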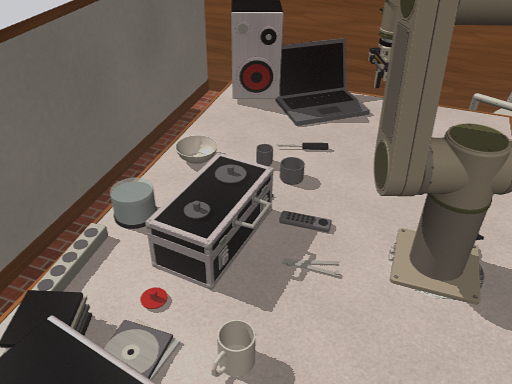

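Scene: the case sits at (278,200), with its two grey lids at (263,188) and (289,178). The big pot is at (185,254) and the small pot at (204,281). Side: lids at (231,173) and (197,210), pots at (292,170) and (265,155). The red look-alike is on the table at (154,298). Next I'll view enlarged crops to confirm which lid is which and pick precise points.

```bash
python3 - <<'E'
import cv2,numpy as np
a=cv2.imread("pics/scene0.png")[145:305,160:340];b=cv2.imread("pics/side0.png")[135:285,140:320]
f=lambda i:cv2.resize(i,None,fx=4,fy=4,interpolation=cv2.INTER_CUBIC)[:600]
A=f(a);B=f(b)
cv2.imwrite("pics/c1.png",A[:,:720]);cv2.imwrite("pics/c2.png",B)
E
```

```text
(no output)
```

View pics/c1.png

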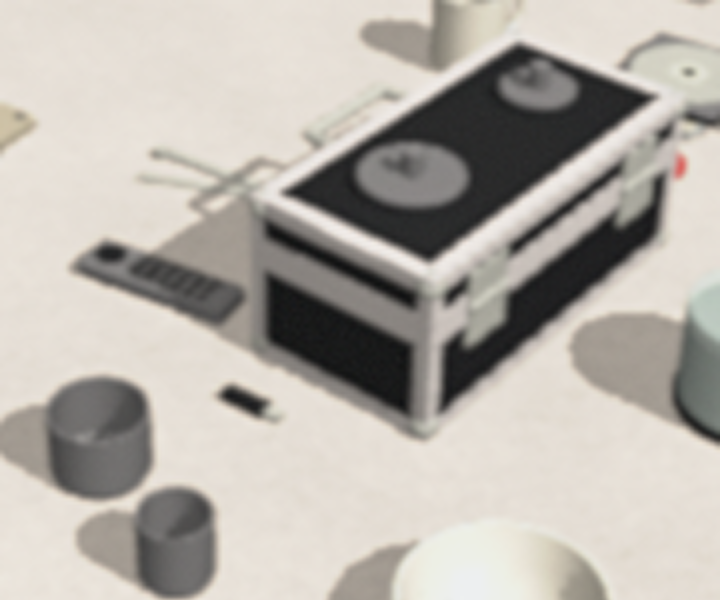

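View pics/c2.png

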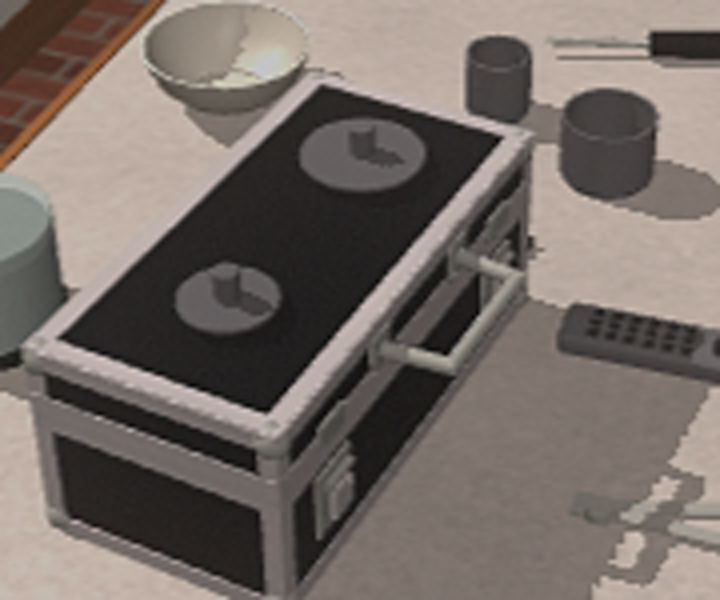

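The big lid is the wider disc nearer the pots (scene (263,188), side (231,173)). The small lid is at the other end (scene (295,167), side (197,210)). Both are grey, and the red one is on the table behind the case. Next I'll measure everything by ray casting.

```bash
cat > h.py <<'E'
import cv2,numpy as np
from scipy.optimize import least_squares
from scipy.spatial.transform import Rotation as Ro
def cast(c,uv,z):
    uv=np.atleast_2d(uv).astype(float);K,R,t=c["mtx"],c["R"],c["t"]
    d=(np.c_[uv,np.ones(len(uv))]@np.linalg.inv(K).T)@R; o=-R.T@t
    return (o+d*((z-o[2])/d[:,2])[:,None])[:,:2]
def circ(P,r=None):
    m=P.mean(0);f=lambda p:np.hypot(*(P-p[:2]).T)-(r or p[2])
    s=least_squares(f,np.r_[m,r or .04],loss="soft_l1",f_scale=.001);return s.x,np.sqrt(np.mean(s.fun**2))
def blob(img,box,lo,hi,sat=25):
    x0,y0,x1,y1=box;I=img[y0:y1,x0:x1].astype(int);g=I.mean(2)
    m=((g>lo)&(g<hi)&(np.ptp(I,axis=2)<sat)).astype(np.uint8)
    cs,_=cv2.findContours(m,cv2.RETR_EXTERNAL,cv2.CHAIN_APPROX_NONE)
    h=cv2.convexHull(max(cs,key=cv2.contourArea))[:,0]+[x0,y0]; return h
def tool(s):return Ro.from_rotvec(s["orientation"]).as_matrix()
E
python3 - <<'E'
from h import *
L=lambda n:dict(np.load(n+".npz"))
sc,si=L("scene"),L("side")
for c,n,bx in((sc,"big",(245,178,280,200)),(sc,"small",(282,158,306,174)),(si,"big",(212,162,248,184)),(si,"small",(180,199,212,221))):
    I=c["color"];h=blob(I,bx,58,200);P=cast(c,h,.167);print(n,np.round(circ(P),4) if 0 else [np.round(v,4) for v in circ(P)],len(h),h.min(0),h.max(0))
for c,n,bx,r in((sc,"bigp",(170,236,200,272),.04),(sc,"smallp",(192,265,216,296),.029),(si,"bigp",(278,154,308,186),.04),(si,"smallp",(254,142,275,167),.029)):
    h=blob(c["color"],bx,30,105);x0,y0=h.min(0);x1,y1=h.max(0)
    # silhouette points of rim: upper part
    top=h[h[:,1]<y0+.2*(y1-y0)];P=cast(c,top,.06)
    print(n,(x0,y0,x1,y1),[np.round(v,4) for v in circ(P,r)])
for nm,uv,z in(("bar",[(253.75,226.25),(270,205.75)],.13),("fl,fr,rl,rr",[(208,243),(272,168.3),(149.5,223),(220.5,155)],.155)):
    print(nm,np.round(cast(si,uv,z),4).tolist())
print("sc corners",np.round(cast(sc,[(226,193.5),(267,214)],.155),4).tolist())
from plant import robot
s=robot.read_state();print(np.round(tool(s),3))
c=robot.read_camera("wrist");print(np.round(c["hand_eye"],3),c["mtx"][0])
E
```

```text
big [array([0.5861, 0.012 , 0.0488]), np.float64(0.0016)] 19 [248 180] [277 197]
small [array([0.603 , 0.2027, 0.0453]), np.float64(0.0047)] 13 [284 158] [305 172]
big [array([0.5836, 0.0164, 0.0445]), np.float64(0.0006)] 18 [215 164] [246 182]
small [array([0.6027, 0.1957, 0.0331]), np.float64(0.0013)] 14 [184 200] [209 217]
bigp (np.int64(172), np.int64(244), np.int64(186), np.int64(268)) [array([ 0.4448, -0.2657,  0.04  ]), np.float64(0.0347)]
smallp (np.int64(194), np.int64(268), np.int64(212), np.int64(293)) [array([ 0.5972, -0.3214,  0.029 ]), np.float64(0.0015)]
bigp (np.int64(280), np.int64(157), np.int64(303), np.int64(184)) [array([ 0.4743, -0.2493,  0.04  ]), np.float64(0.0011)]
smallp (np.int64(257), np.int64(144), np.int64(272), np.int64(165)) [array([ 0.5899, -0.309 ,  0.029 ]), np.float64(0.0018)]
bar [[0.46, 0.1664], [0.4474, 0.0727]]
fl,fr,rl,rr [[0.5306, 0.2876], [0.4867, -0.0639], [0.694, 0.2721], [0.6524, -0.0772]]
sc corners [[0.4965, -0.0644], [0.6597, -0.0868]]
[[ 0.419 -0.001  0.908]
 [-0.908  0.002  0.419]
 [-0.002 -1.     0.   ]]
[[ 1.     0.     0.001  0.001]
 [-0.    -0.292  0.956 -0.166]
 [ 0.    -0.956 -0.292  0.081]
 [ 0.     0.     0.     1.   ]] [302.26689398   0.         258.74655864]
```

```bash
python3 -m inch '[[-1,0.03,0.05,0.08,0.15],[-1,0.333,0.56,0.1,1.02],[-1,0.333,0.56,0.1,1.02],[-1,0.333,0.56,0.1,1.02],[-1,0.333,0.56,0.1,1.02],[-1,0.333,0.56,0.1,1.02],[-1,0.333,0.56,0.1,1.02],[-1,0.333,0.56,0.1,1.02]]' 15; python3 -m inch '[[-1,0,0,0,0]]'
```

```text
t: 1.15
tool_pos: [0.4939, -0.1358, 0.3037]
orientation: [-1.569, 0.094, -0.092]
force: [0.4, 0.2, 0.6]
opening: 0.0929
t: 1.27
tool_pos: [0.4954, -0.1321, 0.3037]
orientation: [-1.568, 0.089, -0.087]
force: [0.7, -0.7, -1.2]
opening: 0.0931
```

```bash
cat >> h.py <<'E'
def wrist(name):
    from plant import robot
    s=robot.read_state();c=robot.read_camera("wrist");H=c["hand_eye"];T=tool(s)
    Rc=T@H[:3,:3];o=T@H[:3,3]+s["tool_pos"];c["R"]=Rc.T;c["t"]=-Rc.T@o
    cv2.imwrite(f"pics/{name}.png",c["color"][:,:,::-1]);np.savez(name+".npz",tp=s["tool_pos"],T=T,**c);return s,c
E
python3 -c "
from h import *
wrist('w1')"
python3 -m inch '[[-1,0.089,0.148,-0.024,0.0],[-1,0.089,0.148,-0.024,0.0],[-1,0.089,0.148,-0.024,0.0],[-1,0.089,0.148,-0.024,0],[-1,0.089,0.148,-0.024,0]]'
python3 -c "
from h import *
wrist('w2')
cv2.imwrite('pics/w12.png',np.hstack([cv2.imread('pics/w1.png'),cv2.imread('pics/w2.png')])[:,:1024:])
a=cv2.imread('pics/w12.png');cv2.imwrite('pics/w12.png',cv2.resize(a,(800,300)))"
```

```text
t: 1.95
tool_pos: [0.5831, 0.0125, 0.2791]
orientation: [-1.569, 0.092, -0.088]
force: [-0.2, -0.1, -0.6]
opening: 0.0931
```

View pics/w12.png

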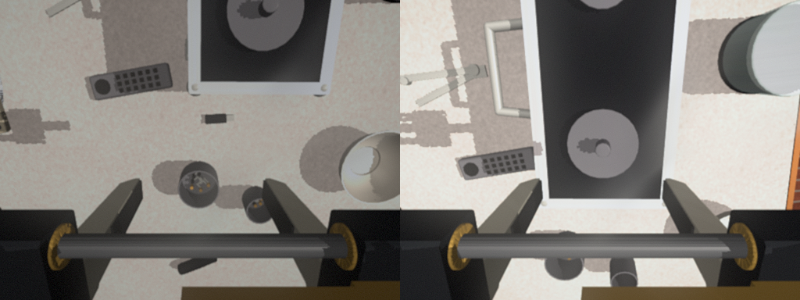

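w1 (scaled to half) shows the big pot at (198,185) and the small pot at (256,204). In w2 the big lid is at (203,143), with the bar on the left. I'll fit circles to these.

```bash
python3 - <<'E'
from h import *
c=dict(np.load("w2.npz"))
h=blob(c["color"],(210,135,310,232),62,190);print("lid",h.min(0),h.max(0),[np.round(v,4) for v in circ(cast(c,h,.167))])
I=c["color"];g=I.mean(2).astype(int);print(g[183,200:320:6])
c=dict(np.load("w1.npz"));g=c["color"].mean(2).astype(int);print(g[235,215:300:4],g[262,300:360:3])
for bx,r in(((222,200,285,268),.04),((305,234,349,290),.029)):
    h=blob(c["color"],bx,20,100);print("pot",h.min(0),h.max(0),[np.round(v,4) for v in circ(cast(c,h,.06))],[np.round(v,4) for v in circ(cast(c,h,.06),r)])
E
```

```text
lid [213 139] [309 231] [array([0.59  , 0.0087, 0.0522]), np.float64(0.0022)]
[ 58  50  48 132 134  94  97  96  97  70 107  78 133 132 130 131 130 131
  77  82]
[121 116 120 116  78  93  89  78  70  94  95  85  95  84  84  80 112 160
 159 157 156 161] [120 115 117 121  62  53  84  77  61  78  77  79  65  48  37  38  37  42
  37  37]
pot [228 207] [279 265] [array([ 0.4752, -0.2434,  0.0438]), np.float64(0.0035)] [array([ 0.475 , -0.2439,  0.04  ]), np.float64(0.0049)]
pot [309 234] [348 285] [array([ 0.596 , -0.294 ,  0.0436]), np.float64(0.0022)] [array([ 0.5828, -0.2984,  0.029 ]), np.float64(0.0114)]
```

```bash
python3 - <<'E'
from h import *
c=dict(np.load("w2.npz"));print(c["tp"])
h=blob(c["color"],(205,130,315,238),113,170);print("lid",h.min(0),h.max(0),[np.round(v,4) for v in circ(cast(c,h,.167))])
x,y=h.min(0);print("jaw",c["T"][:,0])
c=dict(np.load("w1.npz"));h=blob(c["color"],(222,200,285,268),20,103);P=cast(c,h,.06);k=h[:,1]<h[:,1].max()-18;print([np.round(v,4) for v in circ(P[k],.04)],[np.round(v,4) for v in circ(P[k])])
E
```

```text
[0.58313484 0.01252061 0.27906826]
lid [214 140] [304 227] [array([0.5836, 0.0153, 0.0432]), np.float64(0.0001)]
jaw [ 0.99339768 -0.11469042 -0.00267384]
[array([ 0.4754, -0.2361,  0.04  ]), np.float64(0.0022)] [array([ 0.476 , -0.2348,  0.0387]), np.float64(0.0024)]
```

```bash
python3 -m inch '[[-1,0.001,0.003,-0.06,0],[-1,0.001,0.003,-0.107,0],[-1,0.001,0.003,-0.107,0],[1,0.001,0.003,-0.107,0],[1,0.001,0.003,-0.107,0],[1,0.001,0.003,-0.107,0],[1,0.001,0.003,-0.107,0],[1,0.001,0.003,-0.107,0]]' 20; python3 -m inch '[[1,0,0,0,0],[1,0,0,0.06,0],[1,0,0,0.12,0],[1,0,0,0.12,0],[1,0,0,0.12,0]]'
```

```text
t: 3.0
tool_pos: [0.5843, 0.0153, 0.1727]
orientation: [-1.569, 0.092, -0.089]
force: [0.2, -0.5, -0.4]
opening: 0.0477
t: 3.62
tool_pos: [0.5843, 0.0154, 0.2926]
orientation: [-1.569, 0.092, -0.09]
force: [0.2, 0.1, -0.8]
opening: 0.0013
```

The fingers close slowly, at about 75 mm/s, so I lifted before they had gripped. I'll reopen and check the lid from above.

```bash
python3 -m inch '[[0,0,0,-0.013,0],[0,0,0,-0.013,0],[0,0,0,-0.013,0],[0,0,0,-0.013,0],[0,0,0,-0.013,0],[0,0,0,-0.013,0]]' 20;  python3 - <<'E'
from h import *
s,c=wrist("w3");print(s["tool_pos"],s["opening"])
h=blob(c["color"],(205,130,315,238),113,170);print("lid",h.min(0),h.max(0),[np.round(v,4) for v in circ(cast(c,h,.167))])
E
```

```text
t: 4.38
tool_pos: [0.5844, 0.0153, 0.2799]
orientation: [-1.569, 0.091, -0.09]
force: [-0.6, -0.0, -0.3]
opening: 0.0461
[0.58443556 0.01533821 0.27986052] 0.046121522684393325
lid [212 143] [301 229] [array([0.5821, 0.0155, 0.0433]), np.float64(0.0001)]
```

```bash
python3 -m inch '[[0,-0.001,0,-0.06,0],[0,-0.001,0,-0.108,0],[0,-0.001,0,-0.108,0],[1,-0.001,0,-0.108,0],[1,-0.001,0,-0.108,0],[1,-0.001,0,-0.108,0],[1,-0.001,0,-0.108,0],[1,-0.001,0,-0.108,0]]' 20; python3 -m inch '[[1,0,0,0,0],[1,0,0,0,0],[1,0,0,0.03,0],[1,0,0,0.06,0],[1,0,0,0.06,0]]'
```

```text
t: 5.42
tool_pos: [0.5835, 0.0153, 0.1721]
orientation: [-1.569, 0.091, -0.09]
force: [0.3, 0.2, 1.6]
opening: 0.0177
t: 6.05
tool_pos: [0.5852, 0.0152, 0.235]
orientation: [-1.569, 0.087, -0.094]
force: [0.2, 0.5, -0.2]
opening: 0.0173
```

```bash
python3 -m inch '[[1,-0.11,-0.345,0.02,0],[1,-0.11,-0.345,0.02,0],[1,-0.11,-0.345,0.02,0],[1,-0.11,-0.345,0.02,0],[1,-0.11,-0.345,0.02,0],[1,-0.11,-0.345,0.02,0],[1,-0.11,-0.345,0.02,0],[1,-0.11,-0.345,0.02,0]]';  python3 - <<'E'
from h import *
s,c=wrist("w4");print(s["tool_pos"],s["opening"],s["force"])
E
```

```text
t: 7.05
tool_pos: [0.4748, -0.3292, 0.2534]
orientation: [-1.568, 0.089, -0.093]
force: [-0.5, -0.8, -0.4]
opening: 0.0172
[ 0.47480547 -0.32915114  0.25344993] 0.01720176321349887 [-0.45256096 -0.84460211 -0.38824008]
```

View pics/w4.png

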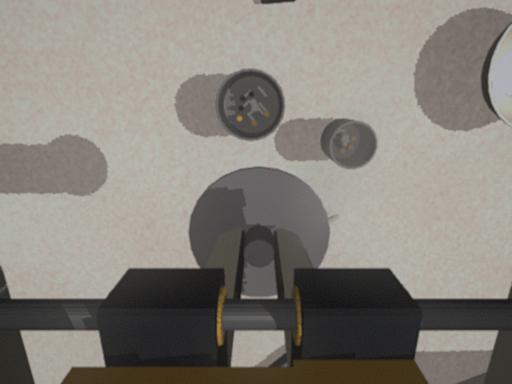

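Big pot rim is at (251,104), small pot at (349,143). The held lid looks level, at (259,232).

```bash
python3 - <<'E'
from h import *
c=dict(np.load("w4.npz"));g=c["color"].mean(2).astype(int);print(g[104,205:295:3],g[143,300:390:3])
for bx,r in(((205,55,300,152),.04),((308,108,390,180),.029)):
  for hi in(95,105,112):
    h=blob(c["color"],bx,5,hi);print("pot",h.min(0),h.max(0),[np.round(v,4) for v in circ(cast(c,h,.06))])
# lid held
h=blob(c["color"],(180,160,340,235),60,112);h=h[h[:,1]<228];z=c["tp"][2]-.005;print([np.round(v,4) for v in circ(cast(c,h,z),.044)],h.min(0),h.max(0))
E
```

```text
[120 118 121 124 100  69  84 104 104 100  87  77  76 101  94  86 110 112
  98  87  78  76  77  79  79  54  96 169 169 170] [122 121 122 125 129 125 125  82  75  82 106  96  83  85 101 118  98  95
  97 100  91  89  89  86  84  98 170 175 174 171]
pot [218  70] [283 138] [array([ 0.4743, -0.253 ,  0.0375]), np.float64(0.0002)]
pot [216  70] [283 139] [array([ 0.4736, -0.253 ,  0.0384]), np.float64(0.0003)]
pot [215  69] [283 139] [array([ 0.4732, -0.253 ,  0.0391]), np.float64(0.0004)]
pot [336 124] [375 165] [array([ 0.5907, -0.3123,  0.0251]), np.float64(0.0003)]
pot [320 119] [375 166] [array([ 0.5839, -0.3087,  0.0316]), np.float64(0.0026)]
pot [320 119] [375 167] [array([ 0.584 , -0.3084,  0.0317]), np.float64(0.0028)]
[array([ 0.4745, -0.3294,  0.044 ]), np.float64(0.0005)] [190 167] [328 227]
```

```bash
python3 -m inch '[[1,-0.001,0.04,0,0],[1,-0.001,0.076,-0.04,0],[1,-0.001,0.076,-0.1,0],[1,-0.001,0.076,-0.15,0],[1,-0.001,0.076,-0.15,0],[1,-0.001,0.076,-0.17,0],[1,-0.001,0.076,-0.18,0],[1,-0.001,0.076,-0.183,0]]'; python3 -m inch '[[1,0,0,0,0]]'
```

```text
t: 8.1
tool_pos: [0.4748, -0.2526, 0.0718]
orientation: [-1.568, 0.086, -0.093]
force: [-0.3, 0.3, -0.1]
opening: 0.0175
t: 8.22
tool_pos: [0.4753, -0.2528, 0.0728]
orientation: [-1.569, 0.086, -0.094]
force: [-1.0, 0.2, -0.4]
opening: 0.0177
```

```bash
python3 -m inch '[[1,-0.0015,0,-0.004,0],[1,-0.0015,0,-0.005,0],[1,-0.0015,0,-0.005,0]]'; python3 -m inch '[[0,0,0,0,0],[0,0,0,0,0],[0,0,0,0,0],[0,0,0,0,0],[0,0,0,0.06,0],[0,0,0,0.12,0],[0,0.0,0,0.18,0],[0,0,0,0.18,0]]'
```

```text
t: 8.6
tool_pos: [0.4745, -0.2533, 0.0691]
orientation: [-1.57, 0.084, -0.095]
force: [-0.4, 1.0, 5.6]
opening: 0.0175
t: 9.6
tool_pos: [0.4772, -0.2551, 0.2558]
orientation: [-1.575, 0.077, -0.103]
force: [0.5, -0.2, -1.1]
opening: 0.0463
```

```bash
python3 -m inch '[[0,0.126,0.45,0.04,0],[0,0.126,0.45,0.04,0],[0,0.126,0.45,0.04,0],[0,0.126,0.45,0.04,0],[0,0.126,0.45,0.04,0],[0,0.126,0.45,0.025,0],[0,0.126,0.45,0.025,0],[0,0.126,0.45,0.025,0]]';python3 -m inch '[[0,0,0,0,0]]';  python3 - <<'E'
from h import *
s,c=wrist("w5");print(s["tool_pos"],s["opening"],s["force"]);t=s["tool_pos"]
X=c["R"]@np.array([.6027,.1957,.167])+c["t"];u=c["mtx"]@X;u=(u/u[2])[:2];print(u)
x,y=u.astype(int);g=c["color"].mean(2).astype(int);print(g[y,x-60:x+60:5])
for lo in (105,113,120):
  h=blob(c["color"],(x-50,y-50,x+50,y+50),lo,170);print("lid",h.min(0),h.max(0),[np.round(v,4) for v in circ(cast(c,h,.167))])
E
```

```text
t: 10.6
tool_pos: [0.6027, 0.1982, 0.2787]
orientation: [-1.576, 0.077, -0.098]
force: [0.3, -0.9, 0.1]
opening: 0.0462
t: 10.72
tool_pos: [0.6022, 0.2003, 0.2768]
orientation: [-1.576, 0.076, -0.094]
force: [1.5, -0.5, 0.7]
opening: 0.0464
[0.60223369 0.20025188 0.2767682 ] 0.04642687047497674 [ 1.47839123 -0.51908106  0.68905101]
[258.56089972 192.9429247 ]
[ 61  57  55  53  46  44 110  97  97  95  97  64  86  82 120 134 134 133
 133  91  63  68  71  74]
lid [225 161] [292 225] [array([0.6027, 0.1945, 0.0324]), np.float64(0.0001)]
lid [225 161] [292 225] [array([0.6027, 0.1946, 0.0322]), np.float64(0.0001)]
lid [226 161] [292 224] [array([0.6028, 0.1947, 0.0319]), np.float64(0.0002)]
```

```bash
python3 -m inch '[[0,0.0005,-0.0057,-0.06,0],[0,0.0005,-0.0057,-0.105,0],[0,0.0005,-0.0057,-0.105,0],[1,0.0005,-0.0057,-0.105,0],[1,0.0005,-0.0057,-0.105,0],[1,0.0005,-0.0057,-0.105,0],[1,0.0005,-0.0057,-0.105,0],[1,0.0005,-0.0057,-0.105,0]]' 20; python3 -m inch '[[1,0,0,0,0],[1,0,0,0,0],[1,0,0,0.04,0],[1,0,0,0.08,0],[1,0,0,0.08,0]]'
```

```text
t: 11.78
tool_pos: [0.6025, 0.1934, 0.1716]
orientation: [-1.577, 0.077, -0.095]
force: [-1.1, -0.8, 0.4]
opening: 0.0172
t: 12.4
tool_pos: [0.6046, 0.194, 0.2565]
orientation: [-1.574, 0.072, -0.1]
force: [0.0, 0.3, -0.2]
opening: 0.0172
```

```bash
python3 -m inch '[[1,-0.015,-0.584,0,0],[1,-0.015,-0.584,0,0],[1,-0.015,-0.584,0,0],[1,-0.015,-0.584,0,0],[1,-0.015,-0.584,0,0],[1,-0.015,-0.584,0,0],[1,-0.015,-0.584,0,0],[1,-0.015,-0.584,0,0]]';python3 -m inch '[[1,-0.007,-0.194,0,0],[1,-0.007,-0.194,0,0],[1,-0.007,-0.194,0,0],[1,-0.007,-0.194,0,0]]'
```

```text
t: 13.4
tool_pos: [0.5908, -0.3081, 0.2544]
orientation: [-1.573, 0.072, -0.099]
force: [0.6, 0.4, 0.3]
opening: 0.0175
t: 13.9
tool_pos: [0.5811, -0.506, 0.2498]
orientation: [-1.571, 0.079, -0.099]
force: [0.2, 0.3, -0.5]
opening: 0.0177
```

```bash
python3 -m inch '[[1,0.009,0.116,0.004,0],[1,0.009,0.116,0.004,0],[1,0.009,0.116,0.004,0],[1,0.009,0.116,0.004,0]]';  python3 - <<'E'
from h import *
s,c=wrist("w6");print(s["tool_pos"],s["opening"],s["force"])
E
```

```text
t: 14.4
tool_pos: [0.5903, -0.3896, 0.2536]
orientation: [-1.571, 0.079, -0.098]
force: [-0.3, -1.0, -0.3]
opening: 0.0171
[ 0.59025202 -0.38957325  0.25362203] 0.01709951281238213 [-0.34182587 -1.00077404 -0.2770657 ]
```

View pics/w6.png

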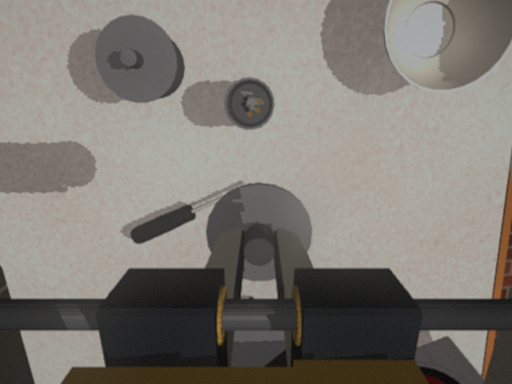

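The big lid is seated on its pot at (139,58). The small pot rim is at (249,103), and the held small lid is at (259,232).

```bash
python3 - <<'E'
from h import *
c=dict(np.load("w6.npz"));g=c["color"].mean(2).astype(int);print(g[103,210:290:3],g[58,85:195:5])
for hi in(90,100,108):
    h=blob(c["color"],(205,68,290,140),5,hi);print("pot",h.min(0),h.max(0),[np.round(v,4) for v in circ(cast(c,h,.06))])
for lo,hi in ((60,104),(60,110)):
    h=blob(c["color"],(70,5,205,112),lo,hi);print("biglid",h.min(0),h.max(0),[np.round(v,4) for v in circ(cast(c,h,.064))])
E
```

```text
[116 119 122 122 118  99  68  68  74  76  72  48  80 108 109 110  98  93
  81  77  59 109 165 166 164 167 167] [114 114 102  94  94  70  69  86  94  93  94  64  95  96  96  96  96  98
  98  69 162 166]
pot [226  79] [272 127] [array([ 0.5903, -0.3122,  0.0263]), np.float64(0.0001)]
pot [225  79] [272 127] [array([ 0.5898, -0.3121,  0.0273]), np.float64(0.0003)]
pot [224  78] [273 128] [array([ 0.5893, -0.3121,  0.028 ]), np.float64(0.0003)]
biglid [95 16] [183 101] [array([ 0.4771, -0.2553,  0.0454]), np.float64(0.002)]
biglid [91 15] [184 101] [array([ 0.4769, -0.2559,  0.0455]), np.float64(0.0023)]
```

```bash
python3 -m inch '[[1,-0.001,0.04,0,0],[1,-0.001,0.0775,-0.04,0],[1,-0.001,0.0775,-0.1,0],[1,-0.001,0.0775,-0.15,0],[1,-0.001,0.0775,-0.15,0],[1,-0.001,0.0775,-0.17,0],[1,-0.001,0.0775,-0.18,0],[1,-0.001,0.0775,-0.182,0]]'; python3 -m inch '[[1,0,0,0,0]]'
```

```text
t: 15.45
tool_pos: [0.5893, -0.3132, 0.0719]
orientation: [-1.571, 0.079, -0.1]
force: [-0.1, 0.8, -0.7]
opening: 0.0176
t: 15.58
tool_pos: [0.5897, -0.3134, 0.0727]
orientation: [-1.572, 0.078, -0.101]
force: [-0.3, -0.6, -0.9]
opening: 0.0173
```

```bash
python3 -m inch '[[1,0,0.001,-0.004,0],[1,0,0.001,-0.005,0],[1,0,0.001,-0.005,0]]'; python3 -m inch '[[0,0,0,0,0],[0,0,0,0,0],[0,0,0,0,0],[0,0,0,0,0],[0,0,0,0.06,0],[0,0,-0.03,0.12,0],[0,0.0,-0.08,0.18,0],[0,0,-0.08,0.18,0]]';  python3 - <<'E'
from h import *
s,c=wrist("w7");print(s["tool_pos"],s["opening"],s["force"])
from plant import robot
c=robot.read_camera("scene");cv2.imwrite("pics/s2.png",c["color"][:,:,::-1]);a=cv2.imread("pics/w7.png");b=cv2.imread("pics/s2.png")
cv2.imwrite("pics/v7.png",np.hstack([cv2.resize(a[:230],(400,180)),cv2.resize(b[195:330,140:440],(400,180))]))
E
```

```text
t: 15.95
tool_pos: [0.5903, -0.3127, 0.0687]
orientation: [-1.572, 0.077, -0.102]
force: [1.2, -0.1, 4.9]
opening: 0.0175
t: 16.95
tool_pos: [0.5911, -0.3958, 0.2539]
orientation: [-1.577, 0.074, -0.107]
force: [0.8, -0.3, -1.1]
opening: 0.0468
[ 0.59109534 -0.39584401  0.2539418 ] 0.04678678866333098 [ 0.8053148  -0.32237819 -1.07107042]
```

View pics/v7.png

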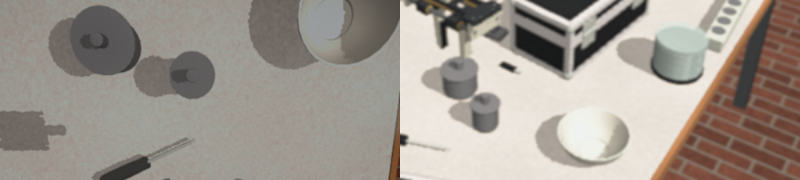

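```bash
python3 - <<'E'
from h import *
c=dict(np.load("w7.npz"))
for n,p,r in (("small",(.5895,-.312,.064),38),("big",(.4757,-.254,.064),52)):
  u=c["mtx"]@(c["R"]@np.array(p)+c["t"]);x,y=(u[:2]/u[2]).astype(int)
  h=blob(c["color"],(max(x-r,0),max(y-r,0),x+r,y+r),60,104);print(n,(x,y),h.min(0),h.max(0),[np.round(v,4) for v in circ(cast(c,h,.064))])
E
python3 -m inch '[[0,-0.138,0.516,0,0],[0,-0.138,0.516,0,0],[0,-0.138,0.516,0,0],[0,-0.138,0.516,0,0],[0,-0.138,0.516,0,0],[0,-0.138,0.516,0,0],[0,-0.138,0.516,0,0],[0,-0.138,0.516,0,0]]';python3 -m inch '[[0,0,0,0,0],[0,0,0,0,0]]'
```

```text
small (np.int64(245), np.int64(97)) [216  66] [274 125] [array([ 0.5893, -0.3113,  0.0324]), np.float64(0.0005)]
big (np.int64(132), np.int64(53)) [80  7] [180  95] [array([ 0.4769, -0.2561,  0.0459]), np.float64(0.0045)]
t: 18.05
tool_pos: [0.459, 0.0926, 0.2499]
orientation: [-1.576, 0.077, -0.104]
force: [1.4, 0.2, 0.3]
opening: 0.0467
t: 18.3
tool_pos: [0.4581, 0.0929, 0.2485]
orientation: [-1.576, 0.077, -0.101]
force: [0.6, -1.4, -0.6]
opening: 0.0467
```

```bash
python3 - <<'E'
from h import *
s,c=wrist("w8");print(s["tool_pos"],np.round(tool(s)[:,0],4))
E
```

```text
[0.45811418 0.09292788 0.24849954] [ 0.9935 -0.113   0.0161]
```

View pics/w8.png

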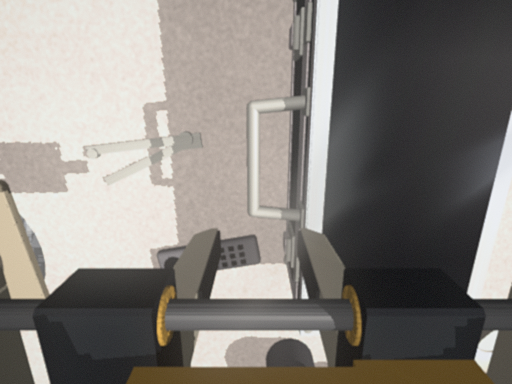

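The bar runs from about (253,106) to (255,210).

```bash
python3 - <<'E'
from h import *
c=dict(np.load("w8.npz"));g=c["color"].mean(2).astype(int)
for r in (120,160,200):print(r,g[r,240:270].tolist())
for c0 in (253,254):print(g[94:112,c0].tolist(),g[204:222,c0].tolist())
P=cast(c,[(253,106),(255,210)],.13);print(P,P.mean(0),np.arctan2(*(P[0]-P[1])))
E
```

```text
120 [177, 174, 176, 175, 177, 177, 151, 134, 139, 160, 179, 195, 207, 219, 231, 236, 233, 218, 193, 174, 173, 175, 174, 175, 177, 177, 179, 177, 176, 174]
160 [172, 173, 173, 175, 172, 170, 149, 132, 137, 155, 177, 191, 207, 219, 226, 234, 231, 215, 189, 168, 169, 176, 178, 180, 176, 178, 175, 176, 174, 174]
200 [175, 177, 177, 177, 174, 174, 171, 147, 137, 149, 173, 188, 201, 217, 222, 226, 223, 209, 189, 172, 168, 171, 173, 176, 176, 176, 175, 176, 181, 186]
[170, 170, 171, 172, 170, 167, 156, 162, 180, 195, 208, 217, 219, 216, 218, 221, 221, 221] [217, 216, 216, 217, 215, 216, 218, 217, 216, 213, 203, 182, 166, 166, 172, 174, 173, 173]
[171, 172, 172, 174, 174, 165, 158, 163, 183, 197, 211, 218, 220, 218, 220, 226, 229, 231] [224, 223, 222, 221, 221, 223, 221, 221, 220, 215, 208, 189, 168, 166, 174, 175, 172, 170]
[[0.46316923 0.16798296]
 [0.45328947 0.06819774]] [0.45822935 0.11809035] 0.09868862615590436
```

```bash
python3 -m inch '[[0,-0.001,0.025,0,0],[0,-0.001,0.025,-0.06,0],[0,-0.001,0.025,-0.115,0],[0,-0.001,0.025,-0.135,0],[0,-0.001,0.025,-0.135,0],[0,-0.001,0.025,-0.135,0]]' 25; python3 -m inch '[[1,0,0,0,0],[1,0,0,0,0],[1,0,0,0,0],[1,0,0,0,0],[1,0,0,0,0],[1,0,0,0,0]]'
```

```text
t: 19.1
tool_pos: [0.4587, 0.1163, 0.115]
orientation: [-1.576, 0.078, -0.106]
force: [0.3, -0.8, 0.9]
opening: 0.0464
t: 19.85
tool_pos: [0.4574, 0.1166, 0.1151]
orientation: [-1.576, 0.08, -0.103]
force: [-6.8, 0.4, 6.5]
opening: 0.011
```

```bash
python3 -m inch '[[1,0.002,0,0.014,0],[1,0.006,-0.001,0.032,0],[1,0.011,-0.001,0.05,0],[1,0.0175,-0.002,0.067,0],[1,0.0255,-0.003,0.0835,0],[1,0.035,-0.004,0.0995,0],[1,0.045,-0.005,0.115,0],[1,0.057,-0.0065,0.129,0]]'; python3 -c "
from plant import robot
s=robot.read_state();print(s['tool_pos'],s['force'],s['dq'].round(3) if hasattr(s['dq'],'round') else s['dq'])"
```

```text
t: 20.85
tool_pos: [0.5133, 0.11, 0.2458]
orientation: [-1.576, 0.082, -0.1]
force: [-11.5, -1.5, 6.0]
opening: 0.0112
[0.51332605 0.10998032 0.24582819] [-11.5394133   -1.53982941   6.00629138] [-0.047  0.212 -0.406  0.003  0.19  -0.048]
```

```bash
python3 -m inch '[[1,0.012,-0.0015,0.0125,0],[1,0.0255,-0.003,0.025,0],[1,0.04,-0.005,0.036,0],[1,0.056,-0.0065,0.046,0],[1,0.072,-0.0085,0.0545,0],[1,0.087,-0.01,0.061,0],[1,0.1,-0.012,0.0655,0],[1,0.106,-0.0125,0.0675,0]]'; python3 -m inch '[[1,0,0,0,0],[1,0,0,0,0]]'; python3 - <<'E'
from h import *
from plant import robot
o=[]
for n in("scene","side"):
    c=robot.read_camera(n);cv2.imwrite(f"pics/{n}9.png",c["color"][:,:,::-1]);np.savez(f"{n}9.npz",**c)
s,c=wrist("w9");print(s["tool_pos"],s["force"])
a=cv2.imread("pics/side9.png")[80:290,120:330];b=cv2.imread("pics/scene9.png")[100:260,190:350]
cv2.imwrite("pics/v9.png",np.hstack([cv2.resize(a,(400,400),interpolation=cv2.INTER_CUBIC),cv2.resize(b,(400,400),interpolation=cv2.INTER_CUBIC)]))
E
```

```text
t: 21.85
tool_pos: [0.6202, 0.0973, 0.3154]
orientation: [-1.576, 0.081, -0.102]
force: [-0.7, 0.1, 2.7]
opening: 0.0112
t: 22.1
tool_pos: [0.62, 0.0974, 0.3153]
orientation: [-1.576, 0.081, -0.102]
force: [-0.2, -0.5, 0.3]
opening: 0.0112
[0.61991632 0.09740163 0.31527628] [-0.61467566 -0.00070385 -0.62092292]
```

View pics/v9.png

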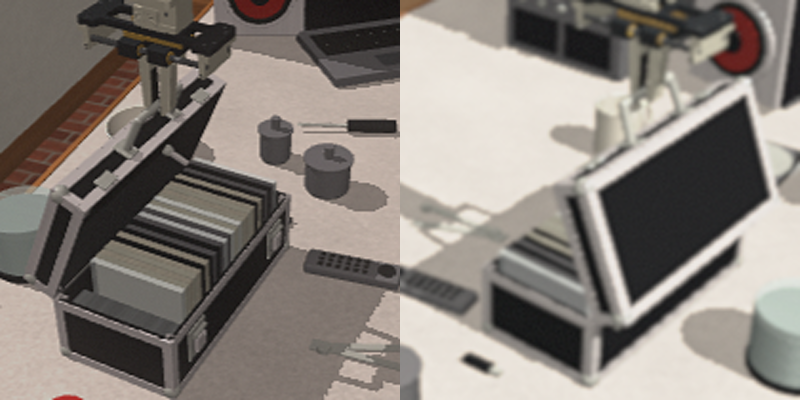

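The lid is up and the gripper is holding it. Tool travel says about 1.17 rad by x and 1.23 by z. I'll measure the lid's end edges to settle it.

```bash
python3 - <<'E'
import cv2,numpy as np
b=cv2.imread("pics/scene9.png")[120:240,255:355];a=cv2.imread("pics/side9.png")[170:270,125:185]
f=lambda i:cv2.resize(i,None,fx=5,fy=5,interpolation=cv2.INTER_CUBIC)
A=f(a);A=np.vstack([A,np.zeros((100,300,3),np.uint8)])
cv2.imwrite("pics/v10.png",np.hstack([f(b),A]))
E
```

```text
(no output)
```

View pics/v10.png

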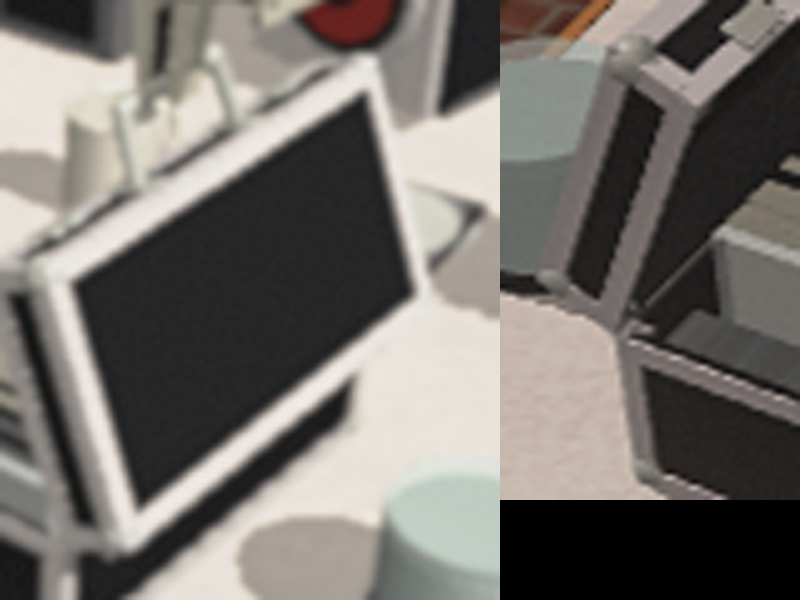

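```bash
python3 - <<'E'
from h import *
sc,si=dict(np.load("scene9.npz")),dict(np.load("side9.npz"))
psi=-.115;ex=np.array([np.cos(psi),np.sin(psi),0]);ey=np.array([-ex[1],ex[0],0])
hinge=np.array([.457,.118,.105])+.23*ex
def ray(c,uv):
    d=c["R"].T@np.linalg.inv(c["mtx"])@np.r_[uv,1.];return -c["R"].T@c["t"],d
def plane(c,uv,yy):
    o,d=ray(c,uv);k=(yy-(o-hinge)@ey)/(d@ey);p=o+k*d-hinge;return np.array([p@ex,p[2]])
for n,c,y,f,r in(("scR",sc,-.18,(263.4,175),(278,228.4)),("scL",sc,.18,(328.6,133),(339.8,180)),("siL",si,.18,(151,181.6),(135.6,226)),("siLlow",si,.18,(164,190),(148,234.4))):
    F,Rr=plane(c,f,y),plane(c,r,y);d=F-Rr;print(n,F.round(4),Rr.round(4),"len",np.hypot(*d).round(4),"theta",np.arctan2(d[1],-d[0]).round(3))
P=lambda c:c["mtx"]@np.c_[c["R"],c["t"]]
X=cv2.triangulatePoints(P(sc),P(si),np.array([[328.6,339.8],[133,180.]]),np.array([[151,135.6],[181.6,226.]]));X=(X[:3]/X[3]).T
for p in X:print(((p-hinge)@ex).round(4),((p-hinge)@ey).round(4),(p-hinge)[2].round(4))
d=X[0]-X[1];print("tri",np.arctan2(d[2],-(d@ex)),np.linalg.norm(d))
for th in(1.17,1.24):print(th,"bar x",-.23*np.cos(th)+.025*np.sin(th),"z",.23*np.sin(th)+.025*np.cos(th),"ftop",-.18*np.cos(th)+.05*np.sin(th),.18*np.sin(th)+.05*np.cos(th))
E
```

```text
scR [-0.025   0.1776] [0.0373 0.0174] len 0.1719 theta 1.2
scL [-0.026   0.1761] [0.0395 0.0178] len 0.1713 theta 1.179
siL [-0.035   0.1817] [0.0348 0.0216] len 0.1746 theta 1.16
siLlow [-0.069   0.1695] [-0.0015  0.008 ] len 0.175 theta 1.175
-0.0273 0.1759 0.1769
0.0389 0.1777 0.0184
tri 1.174937768710655 0.17180449792789643
1.17 bar x -0.06671612244748958 z 0.22152642958701696 ftop -0.02418977328867465 0.18524269180791592
1.24 bar x -0.05105854543468006 z 0.22565022698436338 ftop -0.011174131226502772 0.18648093412285582
```

Five estimates give 1.16–1.20 rad, and the x travel gives 1.172. So about 0.065 rad remains, roughly 14.5 mm forward and 3 mm up.

```bash
python3 -m inch '[[1,0.004,-0.0005,0.001,0],[1,0.008,-0.001,0.002,0],[1,0.0115,-0.0015,0.0025,0],[1,0.0145,-0.0017,0.003,0],[1,0.0145,-0.0017,0.003,0],[1,0.0145,-0.0017,0.003,0]]' 25; python3 - <<'E'
from h import *
from plant import robot
for n in("scene","side"):
    c=robot.read_camera(n);cv2.imwrite(f"pics/{n}11.png",c["color"][:,:,::-1]);np.savez(f"{n}11.npz",**c)
s=robot.read_state();print(s["t"],s["tool_pos"],s["force"],s["opening"],np.abs(s["dq"]).max())
b=cv2.imread("pics/scene11.png")[120:240,255:355];a=cv2.imread("pics/side11.png")[170:270,125:185]
f=lambda i:cv2.resize(i,None,fx=5,fy=5,interpolation=cv2.INTER_CUBIC)
A=f(a);d=cv2.resize(cv2.imread("pics/scene11.png")[230:300,160:230],(100,100))
A=np.vstack([A,np.hstack([d,np.zeros((100,200,3),np.uint8)])])
cv2.imwrite("pics/v11.png",np.hstack([f(b),A]))
E
```

```text
t: 23.0
tool_pos: [0.6348, 0.0956, 0.319]
orientation: [-1.576, 0.08, -0.103]
force: [-0.3, 0.1, 4.8]
opening: 0.0112
23.1 [0.63475002 0.0955792  0.31892823] [-2.51858481 -0.38021678  4.80723594] 0.011068833322156624 0.001792298370656232
```

View pics/v11.png

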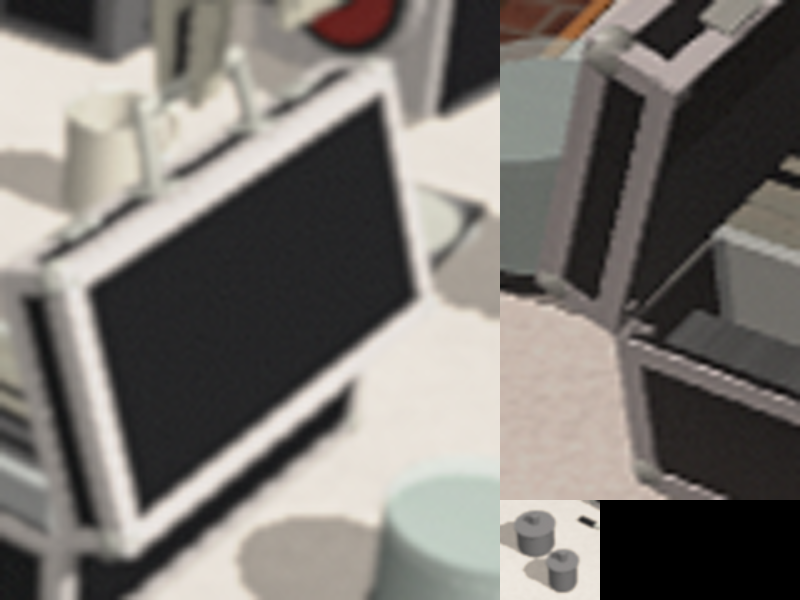

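```bash
python3 - <<'E'
from h import *
sc,si=dict(np.load("scene11.npz")),dict(np.load("side11.npz"))
psi=-.115;ex=np.array([np.cos(psi),np.sin(psi),0]);ey=np.array([-ex[1],ex[0],0])
hinge=np.array([.457,.118,.105])+.23*ex
def plane(c,uv,yy):
    d=c["R"].T@np.linalg.inv(c["mtx"])@np.r_[uv,1.];o=-c["R"].T@c["t"];k=(yy-(o-hinge)@ey)/(d@ey);p=o+k*d-hinge;return np.array([p@ex,p[2]])
S=lambda u,v:(255+u/5,120+v/5)
D=lambda u,v:(125+u/5,170+v/5)
for n,c,y,f,r in(("scR",sc,-.18,S(58,275),S(120,542)),("scL",sc,.18,S(385,68),S(426,300)),("siL",si,.18,D(108,45),D(48,282)),("siLlow",si,.18,D(180,95),D(112,322))):
    F,Rr=plane(c,f,y),plane(c,r,y);d=F-Rr;print(n,"len",np.hypot(*d).round(4),"theta",np.arctan2(d[1],-d[0]).round(3))
from plant import robot
s=robot.read_state();t=s["tool_pos"];print("dX",(t-np.array([.4574,.1166,.1151]))@ex)
E
```

```text
scR len 0.1719 theta 1.247
scL len 0.1686 theta 1.244
siL len 0.1773 theta 1.216
siLlow len 0.1735 theta 1.21
dX 0.1785906496859071
```

The estimates are 1.21–1.25 rad by image and 1.238 by travel, so it is at the balance. I'll hold it briefly and hand in.

```bash
python3 -m inch '[[1,0,0,0,0],[1,0,0,0,0],[1,0,0,0,0],[1,0,0,0,0],[1,0,0,0,0]]' && python3 -c "
from plant import robot
import numpy as np
s=robot.read_state();print(np.abs(s['dq']).max(),s['tool_pos'],s['opening']);print(robot.close_job())"
```

```text
t: 23.72
tool_pos: [0.6347, 0.0956, 0.319]
orientation: [-1.576, 0.08, -0.103]
force: [-1.6, -0.2, 2.3]
opening: 0.0112
0.001181304904594897 [0.63474627 0.09556825 0.31895452] 0.011199069693405717
the job is handed in; nothing more can be done
None
```

Both pot lids are back on their own pots, and the case lid is held at its balance by the handle with a 25 N grip. I handed the job in at about 23.7 s; it gave no verdict.

**Pot lids:** Both seated with a light push of about 5 N and look flat in the last pictures. The small lid measured within about 1 mm of its pot's centre. The big lid measured about 4 mm off centre, but that fit was poor because of shadow, so its centring is less certain.

**Case lid angle:** Four image measurements gave 1.21–1.25 rad and the arm's travel gave 1.238 rad, against the 1.240 target. The arm was still, with 2–3 N at the wrist.

**What went wrong or disagreed:**
- My first grip on the big lid lifted before the fingers had closed. A camera check showed the lid hadn't moved, so I gripped it again.
- I overshot once while carrying the small lid and came back.
- During the swing the height reading ran slightly ahead of the forward travel, probably because the bar slid 3–4 mm in the fingers. I used the forward travel and the images for the final correction.

I did not touch the bystanders or the red lid, but I did not measure their positions again at the end.

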